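# Bring the pepper mill round to the front on the lazy Susan

### The arm

A 6-joint arm with a two-finger parallel gripper is mounted at the origin on a cart in front of the work surface, level with it; the furniture and walls round the work are solid. World frame = base frame: x ahead of the robot, y to its left, z up, the work surface at z = 0. Lengths are in m, angles in rad, forces in N, time in s.
With the tool pointing down it reaches from about 0.3 to 0.875 m from the base axis. Payload 6.4 kg.
Tool frame: the origin (TCP) lies at the centre of the arm's flange, where the gripper is bolted on; the fingertips stand 166 mm ahead of it and the grasp point (between the pads) lies 147 mm ahead of it; z points along the fingers, y is the line along which they close (so a half turn about z gives the same grasp; the last joint's range is limited). The gripper opens to 88 mm and grips with 3 to 60 N. Pads are 18 mm wide; open, the fingers measure 123 mm over their backs; the gripper's body (75 mm by 187 mm) begins 45 mm behind the grasp point.
Start: joints at [0.985, 0.181, 1.607, -0, 1.354, -0.206], TCP at [0.213, 0.534, 0.405] pointing down, gripper open.
Joint ranges: [-2.99, 2.99], [-0.89, 2.07], [0.3, 2.58], [-1.14, 4.28], [0, 2.63], [-3.12, 3.12]. Speed limits (rad/s): [2.57, 2.57, 3.01, 3.14, 3.14, 3.14].

### API

Orientations are given as a unit quaternion [w, x, y, z].
In Python, from station import robot, imaging, order gives the robot as it stands. The module is installed in compiled form; this text tells all that it offers.
- The arm moves only by the shell command python3 -m handwheel 'ROWS' [OPENING] [FORCE]. ROWS is a JSON object of lists of equal length, an entry for each row: "travel": the shift along the tool's x, y, z each as a share of 0.4 m, from -1 to 1, a list of three; "turn": the turn about the tool's z as a share of 0.5 rad, from -1 to 1. A call has 1 to 12 rows; each row is the pose to reach, as a shift and turn from the pose commanded when the call began, along the tool's axes at that moment; what a row does not reach only later rows make up. A row lasts 1/8 s, in which the tool goes at most 62.5 mm and 10.7 degrees, less where a joint would pass 70% of its speed; a pose out of reach is approached as far as the arm can. A call with a number of a shift or a turn outside -1 to 1 is refused whole. A call with a gripper value outside its range is refused whole. OPENING is the gripper's target within -1 to 1 (shut at 1, half-way at 0, fully open at -1), set as the call begins (- or left out, the last holds). The fingers move at their own pace and stop on an object; FORCE is the grip in N (left out, the last holds). Time passes only in rows, so rows that repeat a pose let the fingers close. It gives the time, the measured TCP pose, the force, the opening and the grip force at its end, in the units of the state.
- robot.get_obs(): the state, without advancing time (a new reading comes with each control period).
- imaging.read_camera(name): name is "scene" or "top"; returns a dict with "color" (400x640x3 uint8, red, green, blue), "range_z" (400x640 float32, m along the optical axis (not along the pixel's ray), 0 where there is no reading), "fx", "fy", "cx", "cy" (pixels), "xyz" and "rotation" of the camera in the world. Camera axes: x right, y up, looking along -z (the intrinsics and any distortion apply to the point x, -y, -z); pixel columns grow to the right and rows downward; lengths in m; the calibration is good to about 2 mm. A picture is of the moment at which its call begins.
- order.job_done(): hands the job in; it is judged then, once.
The state is a dict: "time_s": time; "joints": joint angles; "qvel": joint speeds; "effort": joint torques, N m; "eef_pos": TCP position; "orientation": TCP orientation; "ft_force": force on the tool from outside, world axes, zero at the start; "wrist_torque": the same for the moment, N m; "grip_width": finger opening in m; "gripper_force": force on a finger pad.
Only numpy, scipy, OpenCV 4.12 (cv2) and the standard library are available. Lean on these libraries where they do the work, as an engineer would, in place of code of your own. Each camera call takes 0.05 s, during which the arm holds its last target. There are 200 camera calls.

### The job

Turn the lazy Susan by pushing it round at its edge with a fingertip, against one of its upright posts, until the pepper mill stands at the very front, straight between the centre knob and the worktop's front edge, and leave it at rest there. Turn it gently and do not grip it; do not touch or lift anything that stands on it, let nothing tip over, and leave the things around it alone.

Things in the scene. Friction and masses are not known exactly. Their poses are not given: they have to be found in the camera images.
- stand: Fixed foot under the turntable: low round steel and rubber disc, 210 mm across, 14 mm high, mostly hidden. Origin on the axis of rotation, on the worktop. Its -x axis always points straight to the worktop's front edge (world -x, no yaw): that is the front. A cooker hood hangs 0.6 m above the hob at the left (y above 0.4): stay low there.
- turntable: Round white lazy Susan, 350 mm across, turning either way without end. Deck 14 to 30 mm above the worktop; centre knob 40 mm across, 96 mm high. Five radial wooden dividers, 5 mm thick, tops 66 mm above the worktop, end in posts at the edge and leave five open-edged compartments. Origin on the axis at worktop height, z up; turns with it; the pepper mill's compartment is centred on its -x axis.
- pepper_mill: Tall dark brown turned wooden pepper mill, the tallest thing on the turntable: 57 mm across, 214 mm high, stands loose and upright in one of the turntable's compartments; the centre is 78 mm from the turntable's axis. Origin at the centre of its underside.
- oil_bottle: Bottle of yellow oil with a yellow cap, 74 mm across, 175 mm high, stands loose and upright in one of the turntable's compartments; 78 mm from the axis to its origin, the centre of its underside.
- salt_dish: Round grey stone dish, 78 mm across, 21 mm high, stands loose and upright in one of the turntable's compartments; 78 mm from the axis. Origin at the centre of its underside.
- spice_jar: Small glass jar with a red cap, 45 mm across, 106 mm high, stands loose and upright in one of the turntable's compartments; 78 mm from the axis. Origin at the centre of its underside.
- glass_jar: Glass jar with a black lid, 62 mm across, 86 mm high, stands loose and upright in one of the turntable's compartments; 78 mm from the axis. Origin at the centre of its underside.
- lemon: Lemon, 78x55x56 mm, loose on the worktop to the right of the turntable. Origin at its underside. Bystander.
- onion: Red onion, 64x67x71 mm, loose on the worktop to the right of the turntable. Origin at its underside. Bystander.
- tin: Low food tin, 75 mm across, 58 mm high, loose on the worktop at the right of the turntable. Origin at the centre of its underside. Bystander.
- post_1 (a point): Turned wooden post on the turntable's edge: upright, 15 to 19 mm thick, from the deck to 93 mm above the worktop, 164 mm from the axis, 36 degrees counterclockwise (from above) from the turntable's -x. The point is on its centre line, 90 mm above the worktop. A steady 1 to 3 N on a post turns it; let go, it stops within a few degrees.
- post_2 (a point): Turned wooden post on the turntable's edge: upright, 15 to 19 mm thick, from the deck to 93 mm above the worktop, 164 mm from the axis, 108 degrees counterclockwise (from above) from the turntable's -x. The point is on its centre line, 90 mm above the worktop.
- post_3 (a point): Turned wooden post on the turntable's edge: upright, 15 to 19 mm thick, from the deck to 93 mm above the worktop, 164 mm from the axis, 180 degrees counterclockwise (from above) from the turntable's -x. The point is on its centre line, 90 mm above the worktop.
- post_4 (a point): Turned wooden post on the turntable's edge: upright, 15 to 19 mm thick, from the deck to 93 mm above the worktop, 164 mm from the axis, 252 degrees counterclockwise (from above) from the turntable's -x. The point is on its centre line, 90 mm above the worktop.
- post_5 (a point): Turned wooden post on the turntable's edge: upright, 15 to 19 mm thick, from the deck to 93 mm above the worktop, 164 mm from the axis, 324 degrees counterclockwise (from above) from the turntable's -x. The point is on its centre line, 90 mm above the worktop.

How it is judged:
By the outcome, as a careful person would: the job done as asked, in the order asked, and still so for the second after the job is handed in, with the robot touching nothing.
It also fails if it takes over 61 s, if anything falls off the work surface, if the arm or the gripper's body presses on something with over 40 N, if the wrist force passes 120 N, or if a joint passes its speed limit or range.

## Working session

There is one attempt and no reset: what is moved stays moved. The work goes in short steps, Python scripts to look and compute and a shell command to move; the robot and the scene stay as the last step left them, time stands still between calls to the robot, and variables do not carry over. Pictures are saved under pics/ and viewed, at most 10 in all, crops included, and the job is handed in when it is done.

```bash
mkdir -p pics; cat > h.py <<'E'
import numpy as np, cv2
from station import robot, imaging, order
def shot(n, f=None):
    c=imaging.read_camera(n)
    if f: cv2.imwrite('pics/'+f, c['color'][:,:,::-1])
    return c
def cloud(c):
    v,u=np.mgrid[:400,:640]; z=c['range_z']
    p=np.stack([(u-c['cx'])/c['fx']*z, -(v-c['cy'])/c['fy']*z, -z],-1)
    R=np.array(c['rotation'])
    if R.shape!=(3,3):
        from scipy.spatial.transform import Rotation as Ro
        R=Ro.from_quat(np.roll(R,-1)).as_matrix()
    return p@R.T+np.array(c['xyz'])
E
python3 - <<'E'
from h import *
a=shot('top','t1.png');b=shot('scene','s1.png')
for c in(a,b): print({k:c[k] for k in c if k not in('color','range_z')}, (c['range_z']>0).mean())
print(robot.get_obs())
E
```

```text
{'fx': 425.8741454903299, 'fy': 425.8741454903299, 'cx': 321.1154264002857, 'cy': 202.25602651012943, 'xyz': array([0.41540062, 0.08892736, 1.18963083]), 'rotation': array([-0.7028237 , -0.04125602,  0.06275403,  0.70738866])} 0.99583203125
{'fx': 455.04786774367943, 'fy': 455.04786774367943, 'cx': 315.2078982288685, 'cy': 192.77613031565085, 'xyz': array([ 0.15428064, -0.61355248,  1.02334038]), 'rotation': array([ 0.89387498,  0.33805645, -0.09900801, -0.27731347])} 0.99590625
{'time_s': 0.1, 'joints': array([ 9.84690879e-01,  1.81459870e-01,  1.60788991e+00, -1.51181934e-05,
        1.35376714e+00, -2.06299754e-01]), 'qvel': array([ 0.00060959, -0.00060379, -0.00358549,  0.00034302, -0.0025033 ,
        0.00037669]), 'effort': array([ 7.07481522e-04, -4.34821808e+01, -3.42697871e+01,  7.04707112e-02,
        3.40072915e-02, -7.46697629e-05]), 'eef_pos': array([0.21303795, 0.53384375, 0.40391264]), 'orientation': array([-2.87311160e-04,  1.88761831e-01,  9.82022602e-01, -7.05939232e-04]), 'ft_force': array([-0.44010839, -0.12410531, -0.47778239]), 'wrist_torque': array([-0.00015388,  0.01911696, -0.028422  ]), 'gripper_force': 0.0, 'grip_width': 0.0880313058156299}
```

View pics/t1.png

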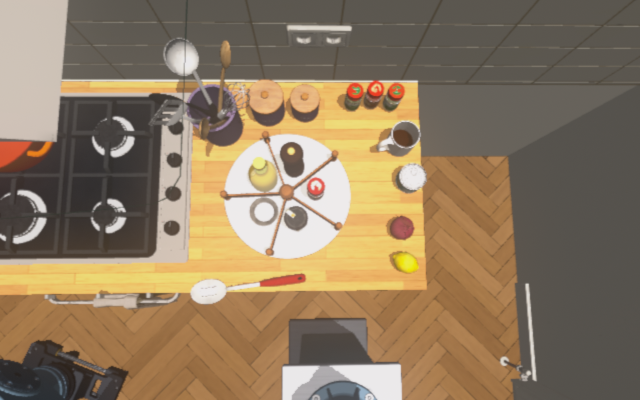

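View pics/s1.png

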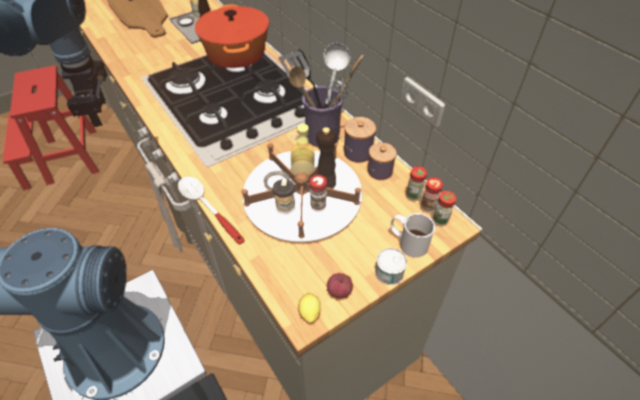

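The top view shows the turntable centred at about (287,195). The mill is at the back, about (292,157), between the posts at (265,136) and (335,155), so it needs roughly a half turn. A slotted spoon lies in front near (250,285). The canisters at the back, (267,100) and (305,103), stand close to the rim.

```bash
cat >> h.py <<'E'
def ray(c,u,v,z):
    from scipy.spatial.transform import Rotation as Ro
    d=Ro.from_quat(np.roll(c['rotation'],-1)).as_matrix()@np.array([(u-c['cx'])/c['fx'],-(v-c['cy'])/c['fy'],-1])
    o=np.array(c['xyz']); return o+d*(z-o[2])/d[2]
def table(c, cen=None):
    """centre, post bearings and mill yaw from top view: heights from depth, then blobs"""
    P=cloud(c)
    if cen is None:
        hsv=cv2.cvtColor(c['color'],cv2.COLOR_RGB2HSV)
        m=((hsv[...,1]<50)&(hsv[...,2]>170)&(abs(P[...,2]-.03)<.012)).astype(np.uint8)
        cs,_=cv2.findContours(cv2.morphologyEx(m,cv2.MORPH_CLOSE,np.ones((5,5))),cv2.RETR_EXTERNAL,cv2.CHAIN_APPROX_NONE)
        k=max(cs,key=cv2.contourArea); (u,v),_,_=cv2.fitEllipse(cv2.convexHull(k))
        cen=ray(c,u,v,.03)[:2]; e=np.array([ray(c,*q[0],.03)[:2] for q in cv2.convexHull(k)])
        print('cen',cen,'r',np.linalg.norm(e-cen,axis=1).mean())
    d=P[...,:2]-cen; r=np.hypot(d[...,0],d[...,1])
    m=((P[...,2]>.075)&(P[...,2]<.11)&(r>.148)&(r<.18)).astype(np.uint8)
    n,l,s,q=cv2.connectedComponentsWithStats(m)
    for i in range(1,n):
        if s[i,4]<8: continue
        p=ray(c,*q[i],.09)[:2]-cen; print('post',s[i,4],np.round(p+cen,4),'r %.3f brg %.1f'%(np.hypot(*p),np.degrees(np.arctan2(p[1],p[0]))))
    m=((P[...,2]>.19)&(P[...,2]<.23)&(r<.12)); 
    if m.any():
        p=P[m].mean(0)[:2]-cen; print('mill',m.sum(),p+cen,'r %.3f brg %.1f'%(np.hypot(*p),np.degrees(np.arctan2(p[1],p[0]))))
    return cen
E
python3 - <<'E'
from h import *
c=shot('top'); cen=table(c); P=cloud(c)
print('knob',ray(c,287,192,.096),P[192,287])
for n,(u,v) in dict(can1=(267,100),can2=(305,103),spoonhandle=(285,281),spoon=(209,291),mug=(405,137),tin=(411,177),utens=(215,105),hand=(226,55),onion=(402,228),ladle=(182,57),edge=(300,291)).items(): print(n,P[v,u].round(3))
E
```

```text
cen [0.60520912 0.14659047] r 0.17331230946370302
post 42 [0.7611 0.2018] r 0.165 brg 19.5
post 38 [0.7098 0.0171] r 0.166 brg -51.1
post 42 [0.6015 0.3082] r 0.162 brg 91.3
post 40 [0.5184 0.0093] r 0.162 brg -122.3
post 44 [0.4516 0.1892] r 0.159 brg 164.5
mill 522 [0.67140343 0.1475009 ] r 0.066 brg 0.8
knob [0.60486854 0.14338366 0.096     ] [0.60506644 0.14344054 0.09485768]
can1 [0.848 0.196 0.115]
can2 [0.851 0.096 0.086]
spoonhandle [0.374 0.152 0.014]
spoon [0.35  0.357 0.011]
mug [ 0.774 -0.187  0.027]
tin [ 0.652 -0.193  0.055]
utens [0.835 0.332 0.111]
hand [0.884 0.271 0.287]
onion [ 0.513 -0.163  0.058]
ladle [0.915 0.391 0.217]
edge [ 0.346  0.112 -0.003]
```

```bash
cat >> h.py <<'E'
from scipy.spatial.transform import Rotation as Ro
C=np.array([.6085,.145])
def rel(*T, R=.168):
    """targets (x,y,zTCP,tool-x bearing deg) or (bearing,z) -> shares from the present pose"""
    o=robot.get_obs(); q=Ro.from_quat(np.roll(o['orientation'],-1)).as_matrix(); yaw=np.degrees(np.arctan2(q[1,0],q[0,0]))
    print('tcp',o['eef_pos'].round(4),'yaw %.1f'%yaw,'j6 %.2f'%o['joints'][5],'t %.2f'%o['time_s'])
    for t in T:
        if len(t)==2: b=np.radians(t[0]); t=(*(C+R*np.array([np.cos(b),np.sin(b)])),t[1],t[0])
        d=q.T@(np.array(t[:3])-o['eef_pos'])/.4; w=-((t[3]-yaw+180)%360-180)
        print(np.round(t,3),'travel',d.round(3),'turn',round(np.radians(w)/.5,3))
E
python3 - <<'E'
from h import *
c=shot('top'); P=cloud(c); s=shot('scene'); Q=cloud(s)
for X,cc in((P,c),(Q,s)):
  r=np.hypot(*(X[...,:2]-C).transpose(2,0,1))
  for lo in(.19,.2,.206):
    m=(X[...,2]>lo)&(X[...,2]<.225)&(r<.12); v,u=np.nonzero(m)
    if len(u): p=ray(cc,u.mean(),v.mean(),.211)[:2]; d=p-C; print(lo,m.sum(),p,np.hypot(*d),np.degrees(np.arctan2(d[1],d[0])),X[m].max(0))
rel((.54,.02,.404,245),(245,.4),(249,.235))
E
```

```text
0.19 350 [0.66477486 0.15818335] 0.057798443158933774 13.18475290772888 [0.7034064  0.21892268 0.22496489]
0.2 335 [0.66581266 0.15643486] 0.05844224962182531 11.283330958088957 [0.7034064  0.21892268 0.22496489]
0.206 234 [0.67058927 0.13627137] 0.06269981216796969 -8.002311705678537 [0.7034064  0.21805045 0.22496489]
0.19 311 [0.66625592 0.13803316] 0.05817459735941697 -6.878107812245584 [0.70699248 0.21642091 0.22496497]
0.2 257 [0.6694889  0.13710977] 0.06149716383667253 -7.371506502276406 [0.70699248 0.21642091 0.22496497]
0.206 175 [0.67550246 0.12168611] 0.07094269804390867 -19.185634603490893 [0.70699248 0.20883096 0.22496497]
tcp [0.2131 0.534  0.4043] yaw 158.2 j6 -0.21 t 0.25
[5.40e-01 2.00e-02 4.04e-01 2.45e+02] travel [-1.235e+00 -8.900e-01  1.000e-03] turn -3.029
[ 5.38e-01 -7.00e-03  4.00e-01  2.45e+02] travel [-1.255 -0.956  0.011] turn -3.029
[ 5.48e-01 -1.20e-02  2.35e-01  2.49e+02] travel [-1.284 -0.956  0.424] turn -3.168
```

```bash
python3 -m handwheel '{"travel":[[-0.1,-0.08,0],[-0.2,-0.16,0],[-0.3,-0.24,0],[-0.4,-0.32,0],[-0.5,-0.4,0],[-0.6,-0.48,0],[-0.7,-0.55,0],[-0.7,-0.55,0]],"turn":[-0.13,-0.26,-0.4,-0.53,-0.67,-0.8,-1,-1]}' 1 10
python3 -c "
from h import *
rel((250,.4))"
```

```text
time_s: 1.25
eef_pos: [0.3931, 0.2236, 0.4048]
orientation: [0.0, -0.058, 0.998, -0.0]
ft_force: [-0.1, 1.3, -0.5]
grip_width: 0.0103
gripper_force: 0.0
tcp [0.3931 0.2236 0.4048] yaw -173.4 j6 -1.43 t 1.25
[ 5.51e-01 -1.30e-02  4.00e-01  2.50e+02] travel [-0.324 -0.633  0.013] turn -2.212
```

```bash
python3 -m handwheel '{"travel":[[-0.05,-0.1,0],[-0.1,-0.2,0],[-0.15,-0.3,0],[-0.2,-0.4,0],[-0.26,-0.5,0],[-0.32,-0.63,0.01],[-0.32,-0.63,0.01]],"turn":[-0.15,-0.3,-0.45,-0.6,-0.8,-1,-1]}'
python3 -m handwheel '{"travel":[[0,0,0],[0,0,0],[0,0,0],[0,0,0]],"turn":[-0.35,-0.7,-1,-1]}'
python3 -c "
from h import *
rel((250,.3),(250,.236),(246,.236))
a=shot('top','t2.png');table(a,C)"
```

```text
time_s: 2.12
eef_pos: [0.5501, -0.0107, 0.4]
orientation: [-0.0, -0.303, 0.953, 0.0]
ft_force: [-0.6, 0.1, 0.3]
grip_width: 0.0007
gripper_force: 0.0
time_s: 2.62
eef_pos: [0.5485, -0.0072, 0.4007]
orientation: [-0.0, -0.531, 0.847, 0.0]
ft_force: [-0.5, -0.5, 0.7]
grip_width: 0.0004
gripper_force: 0.0
tcp [ 0.5485 -0.0072  0.4007] yaw -115.9 j6 -2.92 t 2.62
[ 5.51e-01 -1.30e-02  3.00e-01  2.50e+02] travel [ 0.01  -0.012  0.252] turn -0.205
[ 5.51e-01 -1.30e-02  2.36e-01  2.50e+02] travel [ 0.01  -0.012  0.412] turn -0.205
[ 5.40e-01 -8.00e-03  2.36e-01  2.46e+02] travel [0.012 0.017 0.412] turn -0.065
post 41 [0.7613 0.202 ] r 0.163 brg 20.5
post 41 [0.6017 0.3082] r 0.163 brg 92.4
post 21 [0.5217 0.0074] r 0.163 brg -122.2
post 44 [0.4516 0.1892] r 0.163 brg 164.3
mill 535 [0.67034609 0.1475905 ] r 0.062 brg 2.4
```

View pics/t2.png

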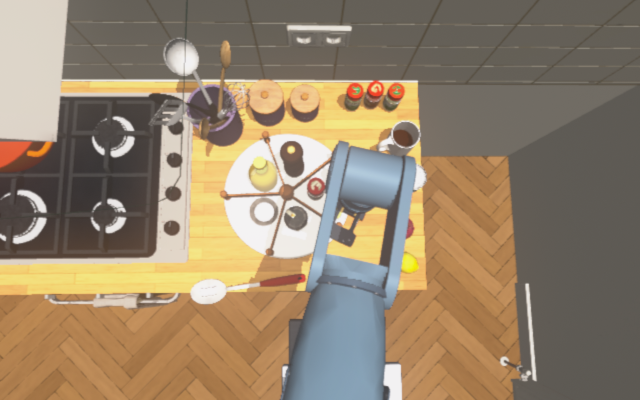

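The arm now covers the right side, with the gripper at about (343,236), just beyond the post at (338,226). Next I'll descend.

```bash
python3 -m handwheel '{"travel":[[0.01,-0.012,0.05],[0.01,-0.012,0.1],[0.01,-0.012,0.16],[0.01,-0.012,0.22],[0.01,-0.012,0.28],[0.01,-0.012,0.34],[0.01,-0.012,0.38],[0.01,-0.012,0.41],[0.01,-0.012,0.41],[0.01,-0.012,0.41]],"turn":[0,0,0,0,0,0,0,0,0,0]}'
python3 -c "
from h import *
rel(*[(b,.236) for b in (249,248,246,244,241,238,235,232,229,226,223,220,217)])"
```

```text
time_s: 3.92
eef_pos: [0.5519, -0.0146, 0.2375]
orientation: [0.0, -0.531, 0.847, -0.0]
ft_force: [0.2, -0.0, 0.2]
grip_width: 0.0008
gripper_force: 0.0
tcp [ 0.5519 -0.0146  0.2375] yaw -115.8 j6 -2.93 t 3.92
[ 5.48e-01 -1.20e-02  2.36e-01  2.49e+02] travel [-0.002  0.011  0.004] turn -0.169
[ 5.46e-01 -1.10e-02  2.36e-01  2.48e+02] travel [-0.002  0.019  0.004] turn -0.134
[ 5.40e-01 -8.00e-03  2.36e-01  2.46e+02] travel [-0.001  0.033  0.004] turn -0.064
[ 5.35e-01 -6.00e-03  2.36e-01  2.44e+02] travel [-0.001  0.048  0.004] turn 0.006
[ 5.27e-01 -2.00e-03  2.36e-01  2.41e+02] travel [-0.001  0.07   0.004] turn 0.11
[5.19e-01 3.00e-03 2.36e-01 2.38e+02] travel [-0.003  0.092  0.004] turn 0.215
[5.12e-01 7.00e-03 2.36e-01 2.35e+02] travel [-0.006  0.114  0.003] turn 0.32
[5.05e-01 1.30e-02 2.36e-01 2.32e+02] travel [-0.01   0.135  0.003] turn 0.425
[4.98e-01 1.80e-02 2.36e-01 2.29e+02] travel [-0.015  0.157  0.003] turn 0.529
[4.92e-01 2.40e-02 2.36e-01 2.26e+02] travel [-0.022  0.178  0.003] turn 0.634
[4.86e-01 3.00e-02 2.36e-01 2.23e+02] travel [-0.029  0.198  0.003] turn 0.739
[4.80e-01 3.70e-02 2.36e-01 2.20e+02] travel [-0.038  0.219  0.003] turn 0.843
[4.74e-01 4.40e-02 2.36e-01 2.17e+02] travel [-0.047  0.238  0.003] turn 0.948
```

```bash
python3 -m handwheel '{"travel":[[0,0.006,0.004],[0,0.012,0.004],[0,0.019,0.004],[0,0.026,0.004],[0,0.033,0.004],[-0.001,0.041,0.004],[-0.001,0.051,0.004],[-0.001,0.062,0.004],[-0.002,0.075,0.004],[-0.003,0.088,0.004],[-0.005,0.1,0.004],[-0.006,0.114,0.004]],"turn":[0,0,0,0,0,0,0.02,0.07,0.13,0.2,0.26,0.32]}'
python3 -c "
from h import *
rel(*[(b,.236) for b in range(234,206,-2)])
table(shot('top'),C)"
```

```text
time_s: 5.42
eef_pos: [0.5113, 0.0076, 0.2352]
orientation: [0.0, -0.461, 0.887, -0.0]
ft_force: [1.7, -0.4, 0.7]
grip_width: 0.0002
gripper_force: 0.4
tcp [0.5113 0.0076 0.2352] yaw -125.1 j6 -2.75 t 5.42
[5.10e-01 9.00e-03 2.36e-01 2.34e+02] travel [-0.001  0.005 -0.002] turn 0.031
[5.05e-01 1.30e-02 2.36e-01 2.32e+02] travel [-0.001  0.02  -0.002] turn 0.101
[5.01e-01 1.60e-02 2.36e-01 2.30e+02] travel [-0.002  0.035 -0.002] turn 0.171
[4.96e-01 2.00e-02 2.36e-01 2.28e+02] travel [-0.004  0.049 -0.002] turn 0.241
[4.92e-01 2.40e-02 2.36e-01 2.26e+02] travel [-0.006  0.064 -0.002] turn 0.311
[4.88e-01 2.80e-02 2.36e-01 2.24e+02] travel [-0.008  0.078 -0.002] turn 0.38
[4.84e-01 3.30e-02 2.36e-01 2.22e+02] travel [-0.011  0.092 -0.002] turn 0.45
[4.80e-01 3.70e-02 2.36e-01 2.20e+02] travel [-0.015  0.107 -0.002] turn 0.52
[4.76e-01 4.20e-02 2.36e-01 2.18e+02] travel [-0.019  0.121 -0.002] turn 0.59
[4.73e-01 4.60e-02 2.36e-01 2.16e+02] travel [-0.023  0.135 -0.002] turn 0.66
[4.69e-01 5.10e-02 2.36e-01 2.14e+02] travel [-0.028  0.148 -0.002] turn 0.729
[4.66e-01 5.60e-02 2.36e-01 2.12e+02] travel [-0.034  0.162 -0.002] turn 0.799
[4.63e-01 6.10e-02 2.36e-01 2.10e+02] travel [-0.04   0.175 -0.002] turn 0.869
[4.60e-01 6.60e-02 2.36e-01 2.08e+02] travel [-0.046  0.189 -0.002] turn 0.939
post 39 [0.7688 0.1738] r 0.163 brg 10.2
post 40 [0.6856 0.0012] r 0.163 brg -61.8
post 41 [0.6304 0.3069] r 0.163 brg 82.3
post 13 [0.4904 0.0303] r 0.165 brg -135.8
post 43 [0.4615 0.2171] r 0.164 brg 153.9
mill 523 [0.66983552 0.13582617] r 0.062 brg -8.5
```

The post moved 10°, and the tip leads it by 8.6° with about 1.8 N of force. I'll continue.

```bash
python3 -m handwheel '{"travel":[[-0.001,0.012,0],[-0.001,0.026,0],[-0.003,0.042,0],[-0.005,0.057,0],[-0.007,0.071,0],[-0.01,0.085,0],[-0.013,0.1,0],[-0.017,0.114,0],[-0.021,0.128,0],[-0.026,0.142,0],[-0.031,0.155,0],[-0.037,0.168,0]],"turn":[0.06,0.13,0.2,0.275,0.345,0.415,0.485,0.555,0.625,0.695,0.765,0.835]}'
python3 -m handwheel '{"travel":[[-0.001,0.014,0],[-0.002,0.029,0],[-0.003,0.044,0],[-0.005,0.058,0],[-0.007,0.073,0],[-0.01,0.087,0],[-0.014,0.101,0],[-0.018,0.115,0],[-0.022,0.129,0],[-0.027,0.143,0],[-0.032,0.156,0],[-0.038,0.169,0]],"turn":[0.07,0.14,0.21,0.28,0.35,0.42,0.49,0.56,0.63,0.7,0.77,0.84]}'
python3 -c "
from h import *
rel(*[(b,.236) for b in range(188,142,-4)])
table(shot('top'),C)"
```

```text
time_s: 6.98
eef_pos: [0.4647, 0.0582, 0.2351]
orientation: [-0.0, -0.267, 0.964, -0.0]
ft_force: [0.2, -0.9, 0.3]
grip_width: 0.0006
gripper_force: 0.4
time_s: 8.48
eef_pos: [0.4426, 0.124, 0.235]
orientation: [-0.0, -0.06, 0.998, -0.0]
ft_force: [-0.5, -0.3, 0.9]
grip_width: 0.0007
gripper_force: 0.4
tcp [0.4426 0.124  0.235 ] yaw -173.1 j6 -1.68 t 8.47
[4.42e-01 1.22e-01 2.36e-01 1.88e+02] travel [ 0.002 -0.006 -0.003] turn -0.038
[4.41e-01 1.33e-01 2.36e-01 1.84e+02] travel [ 0.001  0.024 -0.003] turn 0.102
[4.40e-01 1.45e-01 2.36e-01 1.80e+02] travel [-0.001  0.053 -0.003] turn 0.241
[4.41e-01 1.57e-01 2.36e-01 1.76e+02] travel [-0.006  0.082 -0.003] turn 0.381
[4.42e-01 1.68e-01 2.36e-01 1.72e+02] travel [-0.012  0.11  -0.003] turn 0.521
[  0.444   0.18    0.236 168.   ] travel [-0.021  0.138 -0.003] turn 0.66
[  0.447   0.191   0.236 164.   ] travel [-0.031  0.166 -0.003] turn 0.8
[  0.451   0.202   0.236 160.   ] travel [-0.043  0.192 -0.003] turn 0.94
[  0.455   0.213   0.236 156.   ] travel [-0.058  0.218 -0.003] turn 1.079
[  0.46    0.224   0.236 152.   ] travel [-0.074  0.243 -0.003] turn 1.219
[  0.466   0.234   0.236 148.   ] travel [-0.091  0.266 -0.003] turn 1.358
[  0.473   0.244   0.236 144.   ] travel [-0.11   0.288 -0.003] turn 1.498
post 40 [0.7427 0.2375] r 0.163 brg 34.6
post 40 [0.738  0.0461] r 0.163 brg -37.4
post 40 [0.562  0.3016] r 0.163 brg 106.5
post 39 [ 0.5544 -0.0081] r 0.162 brg -109.5
mill 525 [0.64173744 0.09155527] r 0.063 brg -58.1
```

```bash
python3 -m handwheel '{"travel":[[-0.001,0.014,0],[-0.002,0.029,0],[-0.003,0.044,0],[-0.005,0.058,0],[-0.007,0.073,0],[-0.01,0.087,0],[-0.014,0.101,0],[-0.018,0.115,0],[-0.022,0.129,0],[-0.027,0.143,0],[-0.032,0.156,0],[-0.038,0.169,0]],"turn":[0.07,0.14,0.21,0.28,0.35,0.42,0.49,0.56,0.63,0.7,0.77,0.84]}'
python3 -m handwheel '{"travel":[[-0.001,0.014,0],[-0.002,0.029,0],[-0.003,0.044,0],[-0.005,0.058,0],[-0.007,0.073,0],[-0.01,0.087,0],[-0.014,0.101,0],[-0.018,0.115,0],[-0.022,0.129,0],[-0.027,0.143,0],[-0.031,0.154,0],[-0.035,0.162,0]],"turn":[0.07,0.14,0.21,0.28,0.35,0.42,0.49,0.56,0.63,0.7,0.76,0.8]}'
python3 -c "
from h import *
rel((144,.236))
table(shot('top','t3.png'),C)"
```

```text
time_s: 10.02
eef_pos: [0.4495, 0.1928, 0.2349]
orientation: [-0.001, 0.149, 0.989, -0.0]
ft_force: [-0.7, -0.6, 0.3]
grip_width: 0.0005
gripper_force: 0.4
time_s: 11.52
eef_pos: [0.4822, 0.2507, 0.2349]
orientation: [-0.0, 0.342, 0.94, -0.0]
ft_force: [-0.9, -0.6, -0.8]
grip_width: 0.0007
gripper_force: 0.4
tcp [0.4822 0.2507 0.2349] yaw 140.0 j6 -0.61 t 11.53
[  0.473   0.244   0.236 144.   ] travel [ 0.007 -0.029 -0.003] turn -0.14
post 41 [0.7677 0.1097] r 0.163 brg -12.5
post 41 [0.6913 0.2859] r 0.163 brg 59.6
post 41 [ 0.624  -0.0172] r 0.163 brg -84.5
post 39 [0.4595 0.0799] r 0.163 brg -156.4
mill 531 [0.59203067 0.08287934] r 0.064 brg -104.8
```

View pics/t3.png

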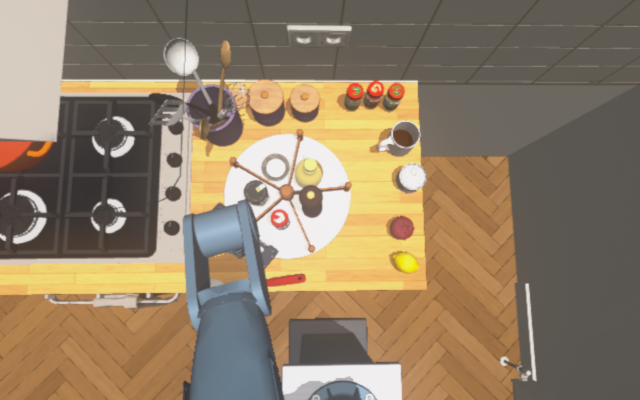

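Pushed post is now at 131.6°, and the mill is seen upright at about (311,197), between the posts at (348,185) and (311,248). I'll measure the mill by colour, to see how far off its compartment's centre it stands, and work out the retreat and the next approach.

```bash
cat >> h.py <<'E'
def mill():
    for n in('top','scene'):
        c=shot(n); P=cloud(c); r=np.hypot(*(P[...,:2]-C).transpose(2,0,1))
        dark=cv2.cvtColor(c['color'],cv2.COLOR_RGB2HSV)[...,2]<110
        m=(dark&(r<.125)&(P[...,2]>.12)&(P[...,2]<.225)).astype(np.uint8)
        k,l,s,q=cv2.connectedComponentsWithStats(m); i=1+np.argmax(s[1:,4]); M=l==i
        for lo,hi in((.12,.15),(.15,.18),(.18,.2),(.2,.225)):
            w=M&(P[...,2]>lo)&(P[...,2]<hi)
            if w.sum()>5: p=P[w].mean(0); print(n,lo,w.sum(),p.round(3),'brg %.1f r %.3f'%(np.degrees(np.arctan2(*(p[:2]-C)[::-1])),np.hypot(*(p[:2]-C))))
E
python3 -c "
from h import *
mill()
rel((.47,.3,.236,150),(.38,.15,.3,190),(215,.3))
c=shot('top'); cv2.imwrite('pics/t4.png',cv2.resize(c['color'][130:270,215:365,::-1],None,fx=4,fy=4,interpolation=cv2.INTER_CUBIC))"
```

```text
top 0.12 61 [0.554 0.079 0.134] brg -129.9 r 0.086
top 0.2 32 [0.55  0.087 0.216] brg -134.8 r 0.082
scene 0.12 175 [0.564 0.064 0.135] brg -118.7 r 0.092
scene 0.15 102 [0.566 0.066 0.163] brg -118.4 r 0.090
scene 0.18 77 [0.563 0.066 0.188] brg -120.0 r 0.091
scene 0.2 167 [0.562 0.065 0.216] brg -120.0 r 0.092
tcp [0.4824 0.2507 0.2352] yaw 140.1 j6 -0.61 t 11.68
[  0.47    0.3     0.236 150.   ] travel [ 0.103  0.075 -0.002] turn -0.347
[3.8e-01 1.5e-01 3.0e-01 1.9e+02] travel [ 0.035 -0.357 -0.162] turn -1.743
[4.71e-01 4.90e-02 3.00e-01 2.15e+02] travel [-0.302 -0.406 -0.162] turn -2.616
```

View pics/t4.png

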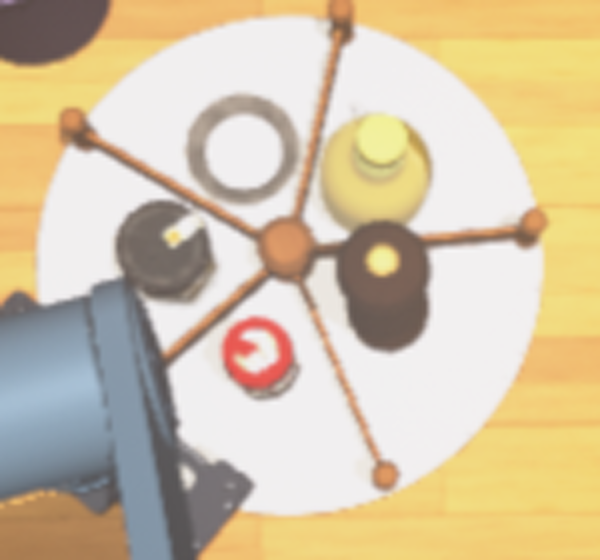

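The crop shows the mill upright and centred between its two posts. The scene view agrees: bearing -120°, where the compartment centre is -120.5°. So the aim is to bring the two posts of that compartment to 144° and 216°, 59.6° further clockwise. I'll back off, lift, and go round to the next post at 203.6°.

```bash
python3 -m handwheel '{"travel":[[0.01,-0.02,0],[0.02,-0.04,0],[0.02,-0.04,-0.05],[0.03,-0.04,-0.12],[0.05,-0.05,-0.17],[0.08,-0.1,-0.17],[0.08,-0.17,-0.17],[0.07,-0.23,-0.17],[0.05,-0.29,-0.17],[0.05,-0.29,-0.17]],"turn":[0,-0.05,-0.1,-0.2,-0.35,-0.5,-0.65,-0.8,-1,-1]}'
python3 -c "
from h import *
rel((180,.303),(195,.303),(205,.303),(218,.303),R=.19)
table(shot('top'),C)"
```

```text
time_s: 12.98
eef_pos: [0.3914, 0.1737, 0.303]
orientation: [-0.0, 0.099, 0.995, -0.0]
ft_force: [0.5, 0.7, 0.2]
grip_width: 0.0003
gripper_force: 0.0
tcp [0.3914 0.1737 0.303 ] yaw 168.6 j6 -1.23 t 12.97
[4.19e-01 1.45e-01 3.03e-01 1.80e+02] travel [-0.08  -0.057 -0.   ] turn -0.398
[4.25e-01 9.60e-02 3.03e-01 1.95e+02] travel [-0.121 -0.174 -0.   ] turn -0.922
[4.36e-01 6.50e-02 3.03e-01 2.05e+02] travel [-0.164 -0.245 -0.   ] turn -1.271
[4.59e-01 2.80e-02 3.03e-01 2.18e+02] travel [-0.237 -0.324 -0.   ] turn -1.725
post 40 [0.7676 0.1096] r 0.163 brg -12.6
post 41 [0.692  0.2853] r 0.163 brg 59.2
post 40 [ 0.6235 -0.0167] r 0.162 brg -84.7
post 42 [0.5011 0.2679] r 0.163 brg 131.1
post 39 [0.4587 0.0813] r 0.163 brg -156.9
mill 539 [0.59105763 0.08285349] r 0.065 brg -105.7
```

```bash
python3 -m handwheel '{"travel":[[0,-0.05,0],[-0.02,-0.1,0],[-0.05,-0.15,0],[-0.09,-0.2,0],[-0.14,-0.25,0],[-0.19,-0.3,0],[-0.235,-0.325,0],[-0.235,-0.325,0]],"turn":[-0.15,-0.3,-0.45,-0.6,-0.75,-0.9,-1,-1]}'
python3 -c "
from h import *
rel((217,.3),(217,.236),(212,.236))
"
```

```text
time_s: 14.02
eef_pos: [0.4602, 0.0284, 0.3032]
orientation: [0.0, -0.149, 0.989, 0.0]
ft_force: [-0.8, 0.0, 0.7]
grip_width: 0.0006
gripper_force: 0.0
tcp [0.4602 0.0284 0.3032] yaw -162.8 j6 -2.07 t 14.03
[4.74e-01 4.40e-02 3.00e-01 2.17e+02] travel [-0.045  0.027  0.008] turn -0.691
[4.74e-01 4.40e-02 2.36e-01 2.17e+02] travel [-0.045  0.027  0.168] turn -0.691
[4.66e-01 5.60e-02 2.36e-01 2.12e+02] travel [-0.034  0.062  0.168] turn -0.517
```

```bash
python3 -m handwheel '{"travel":[[0,0,0],[0,0,0],[-0.01,0.01,0],[-0.03,0.02,0.01],[-0.045,0.025,0.03],[-0.045,0.025,0.06],[-0.045,0.025,0.1],[-0.045,0.025,0.14],[-0.045,0.025,0.168],[-0.045,0.025,0.168],[-0.045,0.025,0.168]],"turn":[-0.2,-0.4,-0.6,-0.7,-0.7,-0.7,-0.7,-0.7,-0.7,-0.7,-0.7]}'
python3 -c "
from h import *
rel((217,.236),(212,.236),(200,.236))
table(shot('top'),C)"
```

```text
time_s: 15.4
eef_pos: [0.4735, 0.0434, 0.2362]
orientation: [0.0, -0.321, 0.947, -0.0]
ft_force: [-0.8, -0.2, 0.4]
grip_width: 0.0005
gripper_force: 0.0
tcp [0.4735 0.0434 0.2362] yaw -142.6 j6 -2.38 t 15.40
[4.74e-01 4.40e-02 2.36e-01 2.17e+02] travel [-0.002 -0.     0.   ] turn 0.014
[4.66e-01 5.60e-02 2.36e-01 2.12e+02] travel [-0.004  0.036  0.   ] turn 0.188
[4.51e-01 8.80e-02 2.36e-01 2.00e+02] travel [-0.021  0.122  0.   ] turn 0.607
post 42 [0.7676 0.1095] r 0.163 brg -12.6
post 42 [0.692  0.2855] r 0.163 brg 59.3
post 40 [ 0.6235 -0.0167] r 0.162 brg -84.7
post 42 [0.5011 0.2679] r 0.163 brg 131.1
mill 520 [0.59269097 0.08267184] r 0.064 brg -104.2
```

```bash
python3 -m handwheel '{"travel":[[0,0.009,0],[-0.001,0.019,0],[-0.001,0.029,0],[-0.002,0.037,0],[-0.003,0.045,0],[-0.005,0.055,0],[-0.007,0.068,0],[-0.01,0.083,0],[-0.013,0.098,0],[-0.017,0.113,0],[-0.021,0.127,0],[-0.026,0.141,0]],"turn":[0.04,0.09,0.14,0.18,0.22,0.27,0.33,0.4,0.48,0.55,0.62,0.69]}'
python3 -m handwheel '{"travel":[[-0.001,0.014,0],[-0.002,0.029,0],[-0.003,0.044,0],[-0.005,0.058,0],[-0.007,0.073,0],[-0.01,0.087,0],[-0.014,0.101,0],[-0.018,0.115,0],[-0.022,0.129,0],[-0.027,0.143,0],[-0.032,0.156,0],[-0.038,0.169,0]],"turn":[0.07,0.14,0.21,0.28,0.35,0.42,0.49,0.56,0.63,0.7,0.77,0.84]}'
python3 -c "
from h import *
rel((168,.236),(164,.236),(160,.236),(157,.236),(154,.236))
table(shot('top'),C)"
```

```text
time_s: 16.95
eef_pos: [0.4473, 0.0949, 0.236]
orientation: [0.0, -0.152, 0.988, -0.0]
ft_force: [1.5, 0.0, -0.3]
grip_width: 0.0005
gripper_force: 0.4
time_s: 18.45
eef_pos: [0.4412, 0.164, 0.2359]
orientation: [-0.0, 0.057, 0.998, -0.0]
ft_force: [-0.7, -0.9, 0.5]
grip_width: 0.0004
gripper_force: 0.4
tcp [0.4412 0.164  0.2359] yaw 173.5 j6 -1.35 t 18.45
[  0.444   0.18    0.236 168.   ] travel [-0.003  0.04  -0.   ] turn 0.19
[  0.447   0.191   0.236 164.   ] travel [-0.007  0.07  -0.   ] turn 0.33
[  0.451   0.202   0.236 160.   ] travel [-0.013  0.098 -0.   ] turn 0.47
[  0.454   0.211   0.236 157.   ] travel [-0.018  0.12  -0.   ] turn 0.574
[  0.458   0.219   0.236 154.   ] travel [-0.025  0.14  -0.   ] turn 0.679
post 38 [0.7606 0.2032] r 0.163 brg 20.9
post 41 [0.7107 0.0186] r 0.163 brg -51.0
post 42 [0.6006 0.3081] r 0.163 brg 92.8
post 41 [0.5192 0.0088] r 0.163 brg -123.2
mill 534 [0.55611079 0.10547551] r 0.066 brg -143.0
```

```bash
python3 -m handwheel '{"travel":[[-0.001,0.012,0],[-0.001,0.026,0],[-0.003,0.04,0],[-0.005,0.055,0],[-0.007,0.07,0],[-0.01,0.083,0],[-0.012,0.095,0],[-0.014,0.105,0],[-0.016,0.113,0],[-0.018,0.12,0],[-0.018,0.12,0],[-0.018,0.12,0]],"turn":[0.06,0.12,0.19,0.26,0.33,0.4,0.45,0.5,0.54,0.57,0.57,0.57]}'
python3 -c "
from h import *
rel((154,.236),(153,.236))
table(shot('top'),C);mill()"
```

```text
time_s: 20.0
eef_pos: [0.4539, 0.2106, 0.236]
orientation: [0.0, 0.197, 0.98, 0.0]
ft_force: [0.3, -0.8, -0.0]
grip_width: 0.0005
gripper_force: 0.0
tcp [0.4539 0.2106 0.236 ] yaw 157.2 j6 -0.98 t 20.00
[  0.458   0.219   0.236 154.   ] travel [-0.001  0.022 -0.   ] turn 0.113
[  0.459   0.221   0.236 153.   ] travel [-0.001  0.029 -0.   ] turn 0.148
post 40 [0.771 0.157] r 0.163 brg 4.2
post 40 [ 0.6699 -0.0059] r 0.163 brg -67.8
post 41 [0.6479 0.3032] r 0.163 brg 76.0
post 40 [0.4838 0.0403] r 0.163 brg -140.0
mill 544 [0.54663537 0.12249152] r 0.066 brg -160.0
top 0.12 57 [0.517 0.132 0.133] brg -172.1 r 0.093
top 0.2 79 [0.519 0.14  0.22 ] brg -176.6 r 0.090
scene 0.12 156 [0.527 0.121 0.135] brg -163.9 r 0.085
scene 0.15 94 [0.53  0.123 0.163] brg -164.3 r 0.081
scene 0.18 73 [0.529 0.122 0.188] brg -163.7 r 0.083
scene 0.2 172 [0.53  0.119 0.217] brg -162.0 r 0.083
```

```bash
python3 -m handwheel '{"travel":[[0,0.004,0],[0,0.008,0],[0,0.012,0],[0,0.016,0],[-0.001,0.02,0],[-0.001,0.024,0],[-0.001,0.027,0],[-0.001,0.029,0],[-0.001,0.03,0],[-0.001,0.03,0]],"turn":[0.02,0.04,0.06,0.08,0.1,0.12,0.14,0.15,0.15,0.15]}'
python3 -c "
from h import *
rel((154,.236),(153,.236))
table(shot('top'),C)"
```

```text
time_s: 21.4
eef_pos: [0.4589, 0.2215, 0.2359]
orientation: [0.0, 0.234, 0.972, 0.0]
ft_force: [0.1, -0.7, 0.6]
grip_width: 0.0007
gripper_force: 0.2
tcp [0.4589 0.2215 0.2359] yaw 152.9 j6 -0.88 t 21.40
[  0.458   0.219   0.236 154.   ] travel [-0.    -0.008 -0.   ] turn -0.037
[  0.459   0.221   0.236 153.   ] travel [-0.    -0.001 -0.   ] turn -0.002
post 40 [0.7713 0.146 ] r 0.163 brg 0.3
post 42 [0.6579 0.3005] r 0.163 brg 72.4
post 40 [ 0.6596 -0.0094] r 0.163 brg -71.7
post 40 [0.4773 0.0488] r 0.163 brg -143.8
mill 535 [0.54565524 0.12545734] r 0.066 brg -162.7
```

The turntable is within 0.3° of the target. I'll back off and lift clear.

```bash
python3 -m handwheel '{"travel":[[0.01,-0.015,0],[0.03,-0.03,0],[0.05,-0.04,0],[0.08,-0.04,-0.03],[0.1,-0.04,-0.1],[0.12,-0.02,-0.2],[0.15,0,-0.3],[0.18,0.08,-0.4],[0.2,0.15,-0.42],[0.2,0.25,-0.42],[0.2,0.3,-0.42],[0.2,0.3,-0.42]],"turn":[0,0,0,0,0,0,0,0,0,0,0,0]}'
python3 -c "
from h import *
c=shot('top','t5.png');table(c,C);table(c)
b=shot('scene','s5.png');rel()
for n,k in(('top',c),('scene',b)):
  X=cloud(k); d=(cv2.cvtColor(k['color'],cv2.COLOR_RGB2HSV)[...,2]<110)&(X[...,2]>.1)&(X[...,2]<.225)&(np.hypot(*(X[...,:2]-C).transpose(2,0,1))<.125)
  print(n,d.sum(),X[d].min(0),X[d].max(0))"
```

```text
time_s: 22.95
eef_pos: [0.4417, 0.3658, 0.4045]
orientation: [0.0, 0.233, 0.972, 0.0]
ft_force: [-0.6, 0.5, -0.1]
grip_width: 0.0003
gripper_force: 0.0
post 39 [0.7713 0.146 ] r 0.163 brg 0.4
post 41 [0.6581 0.3007] r 0.163 brg 72.3
post 40 [ 0.6596 -0.0094] r 0.163 brg -71.7
post 44 [0.4761 0.2404] r 0.163 brg 144.2
post 41 [0.4775 0.0487] r 0.163 brg -143.7
mill 528 [0.54566938 0.12578385] r 0.066 brg -163.0
cen [0.60524441 0.14652324] r 0.17330872651186457
post 39 [0.7713 0.146 ] r 0.166 brg -0.2
post 41 [0.6581 0.3007] r 0.163 brg 71.1
post 40 [ 0.6596 -0.0094] r 0.165 brg -70.8
post 44 [0.4761 0.2404] r 0.160 brg 144.0
post 41 [0.4775 0.0487] r 0.161 brg -142.6
mill 528 [0.54566938 0.12578385] r 0.063 brg -160.8
tcp [0.4415 0.3646 0.4041] yaw 153.0 j6 -0.62 t 23.05
top 275 [0.50772785 0.1187724  0.10164936] [0.69079855 0.20906204 0.22498312]
scene 775 [0.5078108  0.11223081 0.10012728] [0.70346854 0.21143235 0.22491209]
```

View pics/t5.png

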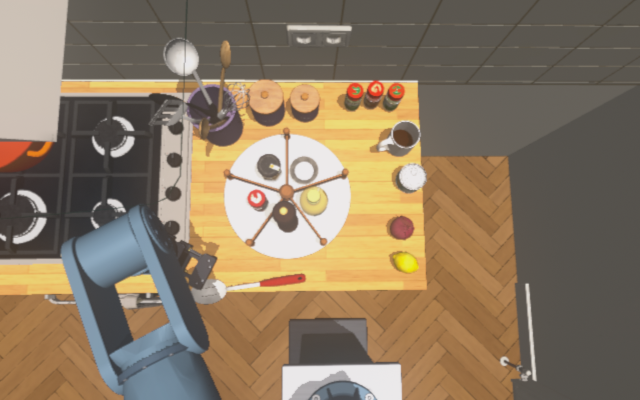

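View pics/s5.png

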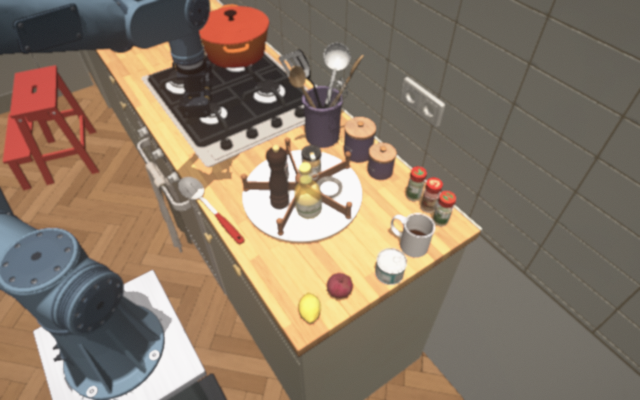

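The mill stands upright at the front in both views, with its top at about (284,211) in the top view and (278,150) in the scene view. Nothing has tipped and the bystanders are where they were. One last ray check on the mill's tip, then I'll hand in.

```bash
python3 -c "
from h import *
c=shot('top');p=ray(c,284,211,.214);print(p,np.degrees(np.arctan2(p[1]-.145,p[0]-.6085)))"
```

```text
[0.54003606 0.14427018 0.214     ] -179.3892530245688
```

```bash
python3 -c "
from station import order
print(order.job_done())"
```

```text
the job is handed in; nothing more can be done
None
```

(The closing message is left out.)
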